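# Isolate and lock off the blank feeder, then clear its jammed bottom blank

## Task

A blank has jammed half-way out of the bottom of the feeder's magazine. Make the feeder safe first: swing the isolator handle on its right side from ON, over towards you, to OFF, so that the hole in the handle lines up with the hole in the fixed hasp lug, and shoot the padbolt fully home to the right through both, ready for a padlock. Then draw the jammed bottom blank out of the mouth so that the rest of the stack drops down square in the magazine, and lay the blank flat in the open steel tray; leave the tools on the bench alone.

Things in the scene. Friction and masses are not known exactly. Their poses are not given: they have to be found in the camera images.
- feeder: Fixed bench feeder on a steel base plate 120 deep, 360 wide (mm); may stand shifted and turned. Origin on the worktop under it; x to its back (away from the robot), y to its left, z up; offsets below in these axes. Right to left: handle; grey isolator box (x -50..50, y -160..-45, top z 112) with the padbolt on its front; green drive (y -22..24, top z 130); magazine at the left end (top z 72).
- handle (a joint): Isolator handle's angle, rad. 0 = ON (up, leaning back 15 degrees); grows as it comes over to the front, towards the robot. OFF = 1.40, where the handle's hole meets the hasp lug's hole. It does not stop there: it runs on to an end stop at 1.62. Friction (about 4 N at the grip) holds it where it is left.
- handle_pivot (a point): Pivot of the handle, on the right side of the box at feeder x 0, y -173, z 60 (mm); the handle turns about the feeder's y axis through this point. Axes as feeder.
- handle_grip (a point): Middle of the handle's black round grip, 125 mm from the pivot line and 53 mm to the right of the flat steel arm (arm 6 mm thick); the bar is 23 mm in diameter, 80 mm long, along feeder y. At ON it is 121 mm above and 32 mm behind the pivot, at OFF 113 mm before it and 53 mm above it. It may turn within the fingers.
- handle_hole (a point): Centre of the 17 mm round hole in the handle's arm, hole axis along feeder y, 77 mm from the pivot.
- hasp_hole (a point): Point on the axis (along feeder y) of the hole in the fixed hasp lug, a 34 mm square plate standing out at the box's front right corner; given in the plane of the handle's arm, so the handle's hole centre comes to this point at OFF. The padbolt slides along this axis (feeder x -70, z 93 mm).
- padbolt (a joint): Travel of the padbolt, m: a bar 11 mm thick with a round nose, along the box's front. 0 = drawn back, grows to the right (feeder -y); 0.040 = end stop, fully home through the lug and the handle's hole, its padlock eye before the staple's eye. Friction about 2.5 N holds it. The nose finds the handle's hole if that is within about 4 mm; otherwise it runs against the arm.
- bolt_knob (a point): Middle of the padbolt's upright round knob, 18 mm in diameter, 30 mm high (top 15 mm above this point), on a thin stalk above the bar, 20 mm before the box's front face, middle at z 132 mm. Moves with the bolt. To either side of it along feeder y there is room for fingers.
- magazine (a point): Middle of the magazine's deck, feeder x 0, y 105, z 34 mm, on the surface the blanks lie on; axes as feeder. Four stacked blanks stand between corner angles (top z 72). The outer face of the gate at the left end is 77.5 mm from this point along +y; the mouth under it is 15 mm high, so only the lowest blank can leave, to the left. The deck ends at the gate.
- blank1_mid (a point): Centre of the lowest blank: aluminium plate 50 mm wide (x), 140 long (y), 10 thick (z), with a 12 mm hole near each end, about 0.19 kg, jammed half-way out: its left end stands 42 to 50 mm out of the gate, overhanging the deck freely, underside 34 mm above the worktop. Held by its end alone it droops; drawn half out, it stays put under the weight of the stack.
- blank2_mid (a point): Centre of the second blank, the same plate, lying on the lowest one.
- blank3_mid (a point): Centre of the third blank, the same plate.
- blank4_mid (a point): Centre of the top blank, the same plate.
- tray_in (a point): Centre of the inner floor (134 by 214 mm) of the loose open sheet-steel tray to the left of the feeder: 140 mm (x) by 220 mm (y), about 0.9 kg, walls 3 mm, rim 30 mm and inner floor 8 mm above the worktop. Axes as the tray, y along its length.
- pliers: Bystander: black-handled pliers, 180 mm, lying on the bench to the right.
- screwdriver_red: Bystander: screwdriver, 197 mm, lying in front of the feeder.
- tape_measure: Bystander: yellow tape measure, 74 mm, on the bench to the right.

How it is judged:
By the outcome, as a careful person would: the job done as asked, in the order asked, and still so for the second after the job is handed in, with the robot touching nothing.
It also fails if it takes over 72 s, if anything falls off the work surface, if the arm or the gripper's body presses on something with over 40 N, if the wrist force passes 120 N, or if a joint passes its speed limit or range.

## Robot

A 6-joint arm with a two-finger parallel gripper is mounted at the origin on a cart in front of the work surface, level with it; the furniture and walls round the work are solid. World frame = base frame: x ahead of the robot, y to its left, z up, the work surface at z = 0. Lengths are in mm, angles in degrees, forces in N, time in s.
With the tool pointing down it reaches from about 300 to 850 mm from the base axis. Payload 4.2 kg.
Tool frame: the origin (TCP) lies between the finger pads; the fingertips stand ahead of it and the grasp point (between the pads) lies 3 mm ahead of it (nose_length is the z of the fingertips in the tool frame, in mm); z points along the fingers, y is the line along which they close (so a half turn about z gives the same grasp; the last joint's range is limited). The gripper opens to 91 mm and grips with 3 to 60 N. Pads are 32 mm wide; open, the fingers measure 118 mm over their backs; the gripper's body (76 mm by 178 mm) begins 60 mm behind the grasp point.
Start: joints at [-69.672, 18.312, 89.639, -0, 72.044, -1.146], TCP at [210.503, -535.097, 235.976] pointing down, gripper open.
Joint ranges: [-177.97, 177.97], [-48.28, 115.42], [12.27, 149.76], [-77.06, 257.06], [2.81, 150.46], [-146.56, 146.56]. Speed limits (degrees/s): [147.25, 147.25, 180, 180, 180, 180].

## Interface

Orientations are given as [roll, pitch, yaw] about the fixed x, y, z axes, in that order (R = Rz(yaw) Ry(pitch) Rx(roll)).
In Python, from workcell import state, grab_frame, camera_params, job_done, nose_length gives the robot as it stands.
- The arm moves only by the tool step_arm, never from a script. Its argument "plan" is a list that holds one entry, the list of rows, each a list of 5 numbers: the shift along the tool's x, y, z in cm, then the turn about the tool's z in rad, then the opening, from 0 (shut) to 1 (fully open). In form: [[[x, y, z, turn, gripper], ...]]. A call has 1 to 20 rows; each row is the pose to reach, as a shift and turn from the pose commanded when the call began, along the tool's axes at that moment; what a row does not reach only later rows make up. A row lasts 1/8 s, in which the tool goes at most 62.5 mm and 10.7 degrees, less where a joint would pass 70% of its speed; a pose out of reach is approached as far as the arm can. A call with a gripper value outside its range is refused whole. The fingers move at their own pace and stop on an object; "newtons" is the grip in N (left out, the last holds). Time passes only in rows, so rows that repeat a pose let the fingers close. It gives the time, the measured TCP pose, the force, the opening and the grip force at its end, in the units of the state.
- state(): the state, without advancing time (a new reading comes with each control period).
- grab_frame(name): name is "scene" or "top"; returns the picture (420x560x3 uint8, blue, green, red); there is no depth.
- camera_params(name): a dict with "camera_matrix" (3x3 intrinsics, pixels), "R" (3x3) and "t" (3): a world point X has camera coordinates R X + t. Camera axes: x right, y down, z forward; pixel columns grow to the right and rows downward; lengths in mm; the calibration is good to about 2 mm. A picture is of the moment at which its call begins. camera_params takes no time and is no camera call.
- job_done(): hands the job in; it is judged then, once.
The state is a dict: "time_s": time; "qpos": joint angles; "qvel": joint speeds; "effort": joint torques, N m; "ee_pos": TCP position; "ee_rot": TCP orientation; "force": force on the tool from outside, world axes, zero at the start; "torque": the same for the moment, N m; "gripper_width": finger opening in mm; "gripper_force": force on a finger pad.
Only numpy, scipy, OpenCV 4.12 (cv2) and the standard library are available. Lean on these libraries where they do the work, as an engineer would, in place of code of your own. Each camera call takes 0.05 s, during which the arm holds its last target. There are 200 camera calls.

## Working session

There is one attempt and no reset: what is moved stays moved. The work goes in short steps, Python scripts to look and compute and a tool call to move; the robot and the scene stay as the last step left them, time stands still between calls to the robot, and variables do not carry over. Pictures are saved under pics/ and viewed, at most 10 in all, crops included, and the job is handed in when it is done.

Besides the shell and the picture viewer there is one more tool, called after "Request:" by a JSON object that holds its "api" and its "payload". step_arm: Moves the arm, as the interface text tells. Its arguments: {"type":"object","properties":{"plan":{"type":"array","items":{"type":"array","items":{"type":"array","items":{"type":"number"}}}},"newtons":{"type":"number"}},"required":["plan"]}

```bash
mkdir -p pics; ls; python3 - <<'E'
from workcell import *
import cv2
s=state();print(s);print(nose_length)
for n in("scene","top"):
    cv2.imwrite(f"pics/{n}0.png",grab_frame(n));p=camera_params(n);print(n,p)
E
```

```text
pics
{'time_s': 0.0, 'qpos': array([-6.96714591e+01,  1.83544444e+01,  8.97073634e+01,  1.18759469e-03,
        7.20429959e+01, -1.14432366e+00]), 'qvel': array([ 0.06687782, -0.05944651, -0.08693028, -0.08603295, -0.00156429,
       -0.00093188]), 'effort': array([ 1.16089272e-03, -4.12460268e+01, -2.31970274e+01,  7.26148998e-02,
        4.54123376e-02, -1.35059254e-04]), 'ee_pos': array([ 210.34432736, -534.64467116,  235.08565212]), 'ee_rot': array([-1.79895240e+02, -3.22186946e-03,  2.14724944e+01]), 'force': array([ 1.14997247, -0.79047555,  0.43922792]), 'torque': array([0.06211384, 0.01162088, 0.03226448]), 'gripper_force': 0.0, 'gripper_width': 90.93702417070311}
22.0
scene {'camera_matrix': array([[464.00684596,   0.        , 283.04006462],
       [  0.        , 464.00684596, 208.93661124],
       [  0.        ,   0.        ,   1.        ]]), 'R': array([[-0.6204813 , -0.78421492, -0.00314909],
       [-0.44618145,  0.35632131, -0.82094899],
       [ 0.64492253, -0.50797843, -0.57099286]]), 't': array([270.06891446, 350.87588846, 935.39397734])}
top {'camera_matrix': array([[479.56510564,   0.        , 277.24216442],
       [  0.        , 479.56510564, 212.72539641],
       [  0.        ,   0.        ,   1.        ]]), 'R': array([[-0.27359336, -0.96175811, -0.01296163],
       [-0.86811936,  0.25271321, -0.42720583],
       [ 0.41414425, -0.10562843, -0.90406149]]), 't': array([  84.54001159,  540.48572896, 1433.50638452])}
```

View pics/scene0.png

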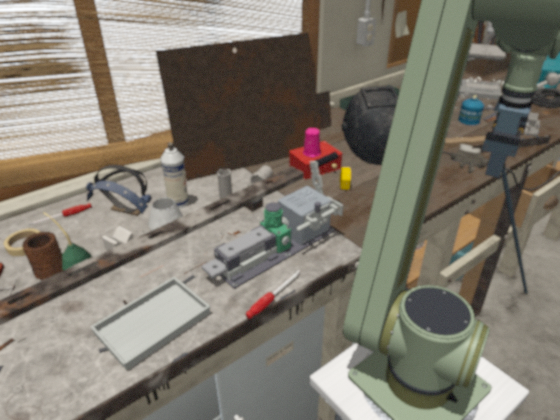

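View pics/top0.png

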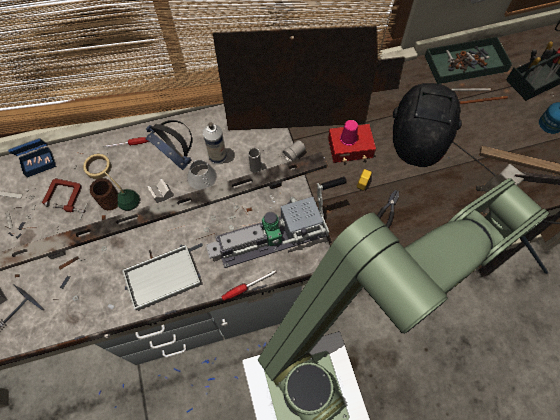

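The scene view shows the feeder at about (205–345, 185–285), the tray at (150, 320) and the red screwdriver in front at (272, 295). In the top view the feeder is at (212–345, 180–265) and the tray at (162, 277). I'll enlarge both.

```bash
python3 - <<'E'
import cv2,numpy as np
a=cv2.imread("pics/top0.png")[165:275,205:355];b=cv2.imread("pics/scene0.png")[150:290,200:350]
a=cv2.resize(a,None,fx=5.3,fy=5.3,interpolation=cv2.INTER_CUBIC);b=cv2.resize(b,(640,597),interpolation=cv2.INTER_CUBIC)
cv2.imwrite("pics/c1.png",a);cv2.imwrite("pics/c2.png",b);print(a.shape)
E
```

```text
(583, 795, 3)
```

View pics/c1.png

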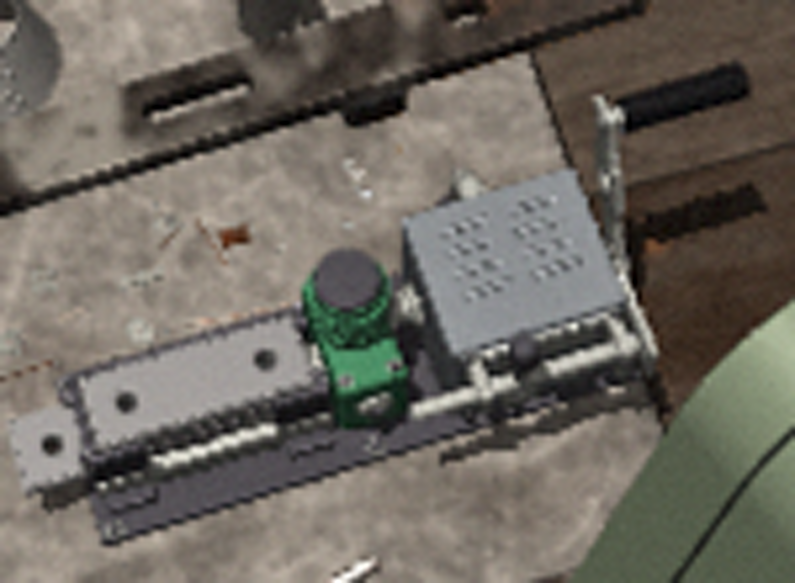

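View pics/c2.png

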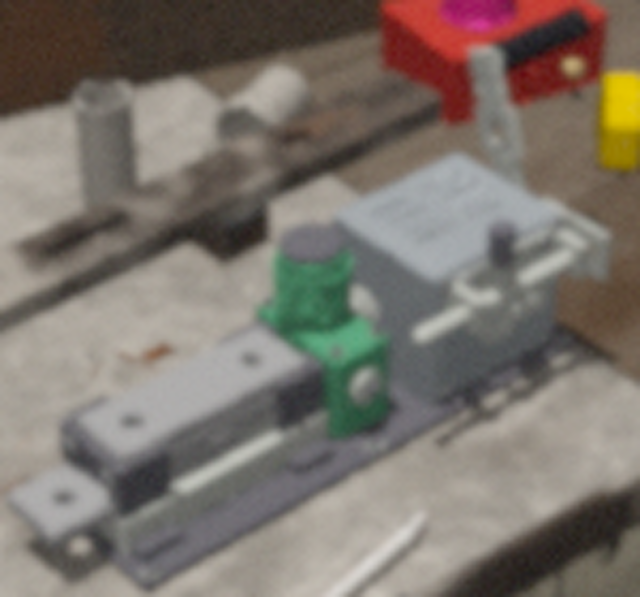

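The crops show the box top corners, the handle at ON with its black grip, the bolt knob and the blank's end sticking out of the gate. I'll fit the feeder pose (x, y, yaw) from these, together with the tray rim.

```bash
cat > h.py <<'E'
import numpy as np, cv2
from workcell import *
C={n:camera_params(n) for n in("scene","top")}
def proj(n,X):
    X=np.atleast_2d(X)@C[n]["R"].T+C[n]["t"]; p=X@C[n]["camera_matrix"].T; return p[:,:2]/p[:,2:]
def ray(n,uv,z):
    K,R,t=(C[n][k] for k in("camera_matrix","R","t")); c=-R.T@t
    d=R.T@np.linalg.inv(K)@np.array([uv[0],uv[1],1.]); return c+d*(z-c[2])/d[2]
def F(p,q):
    x,y,a=p; q=np.atleast_2d(np.array(q,float)); c,s=np.cos(a),np.sin(a)
    return q@np.array([[c,s,0],[-s,c,0],[0,0,1]])+[x,y,0]
E
python3 - <<'E'
from h import *
from scipy.optimize import least_squares
T=lambda l:np.array(l)/5.3+[205,165]-.0
S=lambda l:np.array(l)/4.2667+[200,150]
Q=[(50,-45,112),(50,-160,112),(-50,-160,112),(-50,-45,112),(32,-226,181)]
t=T([(405,222),(575,170),(625,300),(458,355),(683,97)]); s=S([(340,215),(455,155),(560,215),(435,280),(546,40)])
f=lambda p:np.r_[(proj("top",F(p,Q))-t).ravel(),(proj("scene",F(p,Q))-s).ravel()]
r=least_squares(f,[500,-100,0.1],x_scale=[100,100,1]);p=r.x;print(p,np.degrees(p[2]));print(f(p).round(1))
for nm,n,uv,z in[("knobT","top",T([525,340]),147),("knobS","scene",S([502,228]),147),("blankTL","top",T([10,428]),44),("blankBL","top",T([35,498]),44),("bl hole","top",T([52,445]),44),("hole S","scene",S([63,497]),44),("mag hole1","top",T([125,402]),74),("mag hole2","top",T([265,358]),74)]:
    w=ray(n,uv,z); c,s_=np.cos(p[2]),np.sin(p[2]); d=w[:2]-p[:2]; print(nm,w.round(0),"feeder",(d@[c,s_]).round(1),(d@[-s_,c]).round(1))
im=cv2.imread("pics/top0.png")
hs=cv2.cvtColor(im,cv2.COLOR_BGR2GRAY)[235:320,115:210]
cv2.imwrite("pics/tray.png",cv2.resize(im[235:320,115:210],None,fx=7,fy=7,interpolation=cv2.INTER_CUBIC))
E
```

```text
[ 5.13013752e+02 -4.26249250e+01  7.08847901e-02] 4.061399303282346
[-1.4 -0.2 -1.  -1.2  1.1  0.  -0.7  1.   1.1  0.9 -2.3 -0.   0.3 -0.9
  1.3 -0.9  0.8  0.3  0.4 -0.3]
knobT [ 453. -130.  147.] feeder -66.0 -83.2
knobS [ 448. -125.  147.] feeder -70.7 -77.7
blankTL [527. 180.  44.] feeder 29.8 221.4
blankBL [477. 175.  44.] feeder -20.2 220.0
bl hole [509. 158.  44.] feeder 9.8 200.0
hole S [510. 158.  44.] feeder 11.0 200.6
mag hole1 [511. 107.  74.] feeder 9.0 149.1
mag hole2 [516.  16.  74.] feeder 6.9 58.6
```

View pics/tray.png

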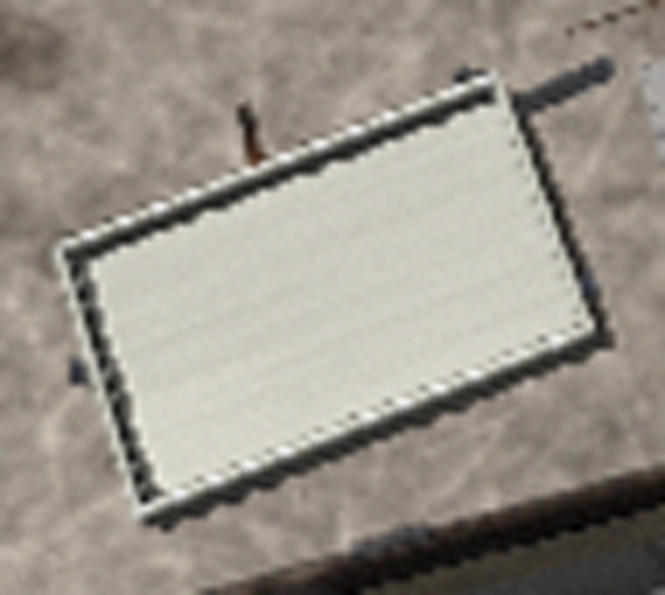

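The tray fills the crop, with rim corners at about (62,248), (495,78), (608,340) and (142,518). I'll refit the feeder with the blank holes included.

```bash
python3 - <<'E'
from h import *
from scipy.optimize import least_squares
T=lambda l:np.array(l)/5.3+[205,165]
S=lambda l:np.array(l)/4.2667+[200,150]
Q=[(50,-45,112),(50,-160,112),(-50,-160,112),(-50,-45,112),(32,-226,181),(0,150,74),(0,60,74)]
t=T([(405,222),(575,170),(625,300),(458,355),(683,97),(125,402),(265,358)]); s=S([(340,215),(455,155),(560,215),(435,280),(546,40),(131,420),(251,358)])
f=lambda p:np.r_[(proj("top",F(p,Q))-t).ravel(),(proj("scene",F(p,Q))-s).ravel()]
r=least_squares(f,[500,-100,0.1],x_scale=[100,100,1],loss="soft_l1");p=r.x;print(p,np.degrees(p[2]));print(f(p).reshape(-1,14).round(1))
np.save("feeder.npy",p)
for nm,n,uv,z in[("knobT","top",T([525,340]),147),("knobS","scene",S([502,228]),147),("blankTL","top",T([10,428]),44),("bl hole","top",T([52,445]),44),("hole S","scene",S([63,497]),44),("mag hole1","top",T([125,402]),74),("mh1S","scene",S([131,420]),74),("mag hole2","top",T([265,358]),74),("mh2S","scene",S([251,358]),74)]:
    w=ray(n,uv,z); c,s_=np.cos(p[2]),np.sin(p[2]); d=w[:2]-p[:2]; print(nm,w.round(0),"feeder",(d@[c,s_]).round(1),(d@[-s_,c]).round(1))
TR=np.array([ray("top",np.array(u)/7+[115,235],30)[:2] for u in[(62,248),(495,78),(608,340),(142,518)]])
print("tray",TR.round(0),TR.mean(0), np.degrees(np.arctan2(*(TR[0]-TR[1])[::1])),np.linalg.norm(TR[0]-TR[1]))
E
```

```text
[ 5.17378945e+02 -4.24402820e+01  4.65850419e-02] 2.6691262891809666
[[-1.4 -1.2 -0.7 -1.5  0.7 -0.  -1.4  0.2  1.5  1.1 -0.1  0.3 -0.3  0.4]
 [-2.8 -0.7  0.5 -1.1  0.9 -0.8 -0.4 -0.   0.9 -0.2  0.3  0.5  0.1  0.5]]
knobT [ 453. -130.  147.] feeder -68.3 -84.8
knobS [ 448. -125.  147.] feeder -73.2 -79.4
blankTL [527. 180.  44.] feeder 20.1 222.1
bl hole [509. 158.  44.] feeder 0.5 200.2
hole S [510. 158.  44.] feeder 1.7 200.8
mag hole1 [511. 107.  74.] feeder 1.0 149.3
mh1S [512. 107.  74.] feeder 2.0 149.3
mag hole2 [516.  16.  74.] feeder 1.1 58.8
mh2S [517.  16.  74.] feeder 1.9 58.9
tray [[524. 462.]
 [551. 250.]
 [409. 225.]
 [386. 445.]] [467.69973602 345.47756534] -7.343222719520581 214.02005845636623
```

```bash
cat >> h.py <<'E'
P=np.load("feeder.npy"); YF=np.degrees(P[2])
def rel(cur,yaw,tgt):  # shift in tool axes, cm, from cur (mm) at yaw to tgt
    a=np.radians(yaw); d=np.array(tgt)-cur
    return (np.array([d@[np.cos(a),np.sin(a),0],d@[np.sin(a),-np.cos(a),0],-d[2]])/10).round(2)
E
python3 - <<'E'
from h import *
g=F(P,(32,-226,240))[0];print(g,rel([210.5,-535.1,236],21.47,g), "turn",np.radians(21.47-90-YF))
print(ray("top",(350,122),110),ray("scene",(312,131),110))
w=F(P,(-70,-82,147));print(proj("top",w),proj("scene",w))
E
```

```text
[ 559.86864035 -266.70491539  240.        ] [ 42.34 -12.19  -0.4 ] turn -1.2426591782894603
[ 821.17023087 -418.2442167   110.        ] [ 841.70229216 -452.98776233  110.        ]
[[303.40937932 229.87564786]] [[317.50425546 202.54752572]]
```

Request:
{"api": "step_arm", "payload": {"plan": [[[3.5, -1.0, -0.4, -0.1, 1], [7, -2.0, -0.4, -0.21, 1], [10.6, -3.0, -0.4, -0.31, 1], [14.1, -4.0, -0.4, -0.41, 1], [17.6, -5.1, -0.4, -0.52, 1], [21.2, -6.1, -0.4, -0.62, 1], [24.7, -7.1, -0.4, -0.73, 1], [28.2, -8.1, -0.4, -0.83, 1], [31.8, -9.1, -0.4, -0.93, 1], [35.3, -10.2, -0.4, -1.04, 1], [38.8, -11.2, -0.4, -1.14, 1], [42.3, -12.2, -0.4, -1.243, 1], [42.3, -12.2, -0.4, -1.243, 1], [42.3, -12.2, -0.4, -1.243, 1]]], "newtons": 20}}

```text
time_s: 1.85
ee_pos: [558.9, -266.9, 239.5]
ee_rot: [-179.9, -0.0, 92.7]
force: [1.1, 0.1, -0.5]
gripper_width: 90.9
gripper_force: 0.0
```

```bash
python3 - <<'E'
from h import *
a=grab_frame("top");b=grab_frame("scene")
a=cv2.resize(a[150:270,240:380],(560,480),interpolation=cv2.INTER_CUBIC)
b=cv2.resize(b[100:240,270:370],(240,336),interpolation=cv2.INTER_CUBIC)
o=np.zeros((480,800,3),np.uint8);o[:,:560]=a;o[:336,560:]=b;cv2.imwrite("pics/p6.png",o);s=state();print(s["ee_pos"],s["ee_rot"])
E
```

```text
[ 558.63788976 -267.33917813  239.84355861] [-1.79960981e+02  5.46734819e-03  9.26110822e+01]
```

View pics/p6.png

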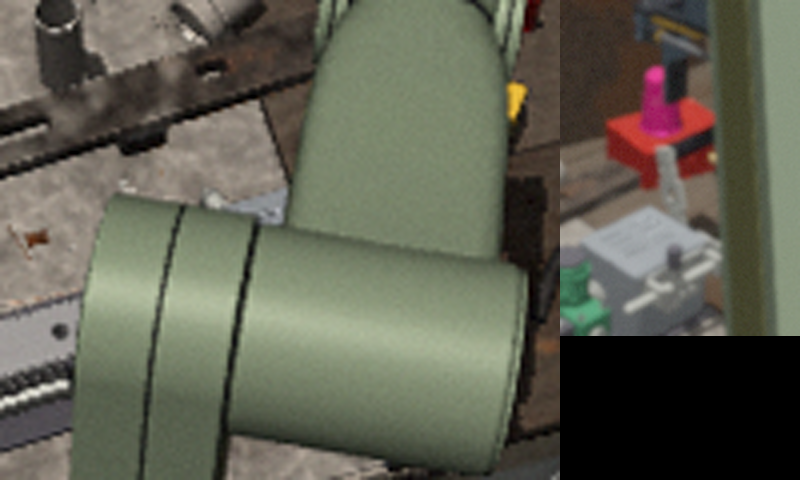

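The arm hides the top view. The scene crop shows a finger at about (675,85), over the handle top at (668,150). I'll go down and grip, watching the force.

Request:
{"api": "step_arm", "payload": {"plan": [[[0, 0, 1, 0, 1], [0, 0, 2, 0, 1], [0, 0, 3, 0, 1], [0, 0, 4, 0, 1], [0, 0, 5, 0, 1], [0, 0, 5.6, 0, 1], [0, 0, 5.6, 0, 1], [0, 0, 5.6, 0, 0], [0, 0, 5.6, 0, 0], [0, 0, 5.6, 0, 0], [0, 0, 5.6, 0, 0], [0, 0, 5.6, 0, 0], [0, 0, 5.6, 0, 0], [0, 0, 5.6, 0, 0]]], "newtons": 15}}

```text
time_s: 3.7
ee_pos: [562.3, -266.9, 185.5]
ee_rot: [179.6, 0.1, 92.7]
force: [6.3, 0.2, 2.7]
gripper_width: 24.0
gripper_force: 2.6
```

```bash
python3 - <<'E'
from h import *
b=grab_frame("scene")
cv2.imwrite("pics/p7.png",cv2.resize(b[110:230,270:370],(500,600),interpolation=cv2.INTER_CUBIC));s=state();print(s["ee_pos"],s["force"],s["gripper_width"],s["gripper_force"])
E
```

```text
[ 562.25127954 -266.95539496  185.57646317] [5.09109828 0.97193124 3.35720007] 22.531002315603246 14.99931514263153
```

View pics/p7.png

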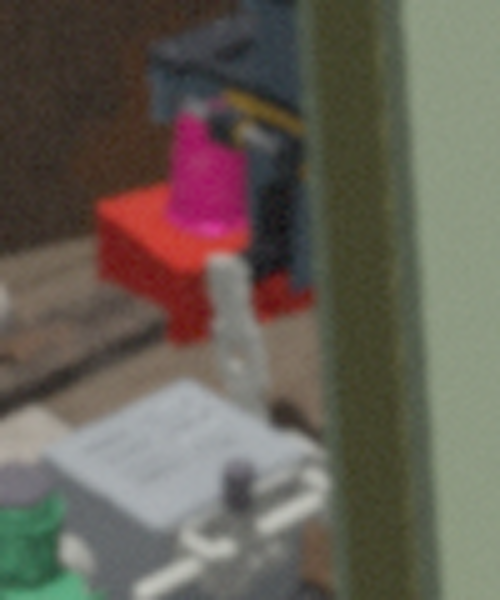

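Gripped: the scene crop shows the fingers at the top of the handle at about (225,270), and the width is 22.5. Next I'll swing along the arc.

```bash
python3 -c "
import numpy as np
t=np.arange(1,15)*.1;p=.2618-t
print(np.c_[t,12.5*(np.sin(p)-np.sin(.2618))+.25,-12.5*(np.cos(p)-np.cos(.2618))-.06].round(2).tolist())"
```

```text
[[0.1, -0.97, -0.32], [0.2, -2.21, -0.46], [0.3, -3.46, -0.48], [0.4, -4.71, -0.37], [0.5, -5.93, -0.13], [0.6, -7.13, 0.22], [0.7, -8.29, 0.7], [0.8, -9.39, 1.28], [0.9, -10.43, 1.97], [1.0, -11.4, 2.77], [1.1, -12.28, 3.65], [1.2, -13.07, 4.62], [1.3, -13.75, 5.67], [1.4, -14.33, 6.77]]
```

Request:
{"api": "step_arm", "payload": {"plan": [[[0, 0.25, -0.06, 0, 0], [0, -0.97, -0.32, 0, 0], [0, -2.21, -0.46, 0, 0], [0, -3.46, -0.48, 0, 0], [0, -4.71, -0.37, 0, 0], [0, -5.93, -0.13, 0, 0], [0, -7.13, 0.22, 0, 0], [0, -8.29, 0.7, 0, 0], [0, -9.39, 1.28, 0, 0], [0, -10.43, 1.97, 0, 0], [0, -11.4, 2.77, 0, 0], [0, -12.28, 3.65, 0, 0], [0, -13.07, 4.62, 0, 0], [0, -13.75, 5.67, 0, 0], [0, -14.1, 6.3, 0, 0], [0, -14.33, 6.77, 0, 0], [0, -14.33, 6.77, 0, 0], [0, -14.33, 6.77, 0, 0], [0, -14.33, 6.77, 0, 0]]], "newtons": 20}}

```text
time_s: 6.12
ee_pos: [415.7, -273.3, 115.6]
ee_rot: [-179.9, -0.0, 92.7]
force: [2.1, -0.8, -5.2]
gripper_width: 22.4
gripper_force: 20.0
```

```bash
python3 - <<'E'
from h import *
b=grab_frame("scene")
cv2.imwrite("pics/p8.png",cv2.resize(b[160:260,270:370],(600,600),interpolation=cv2.INTER_CUBIC));s=state();print(s["ee_pos"],s["force"],s["gripper_width"],s["gripper_force"])
E
```

```text
[ 415.7091817  -273.34166898  115.64265368] [ 1.89654549 -1.49020745 -5.02710161] 22.451576622838164 20.003952383995056
```

View pics/p8.png

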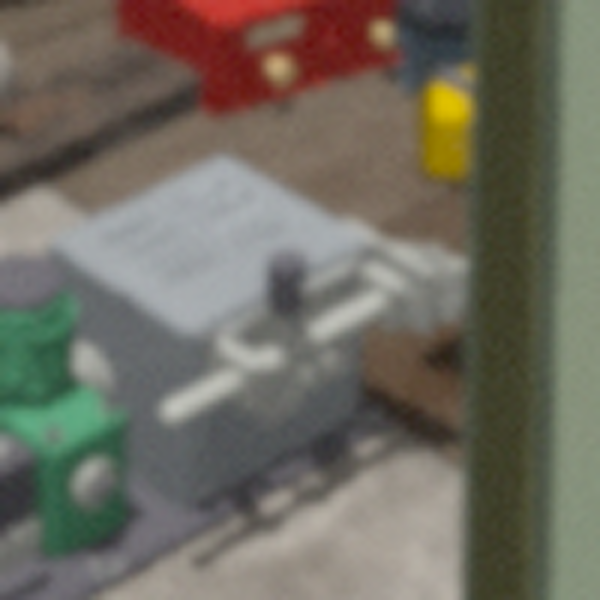

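The scene crop shows the handle at OFF: the arm crosses behind the lug at about (420,280), and the knob is at (287,280). The measured geometry gives θ≈1.41, well within tolerance. I'll release, rise and go over the knob.

Request:
{"api": "step_arm", "payload": {"plan": [[[0, 0, 0, 0, 1], [0, 0, 0, 0, 1], [0, 0, 0, 0, 1], [0, 0, 0, 0, 1], [0, 0, -2, 0, 1], [0, 0, -5, 0, 1], [0, 0, -9, 0, 1], [2, 0.6, -9, 0.17, 0.7], [4, 1.2, -9, 0.35, 0.7], [6, 1.8, -9, 0.52, 0.7], [8, 2.4, -9, 0.7, 0.7], [10, 3, -9, 0.87, 0.7], [11.5, 3.5, -9, 1.05, 0.7], [12.9, 3.9, -9, 1.22, 0.7], [14, 4.2, -9, 1.4, 0.7], [14.4, 4.4, -8.5, 1.571, 0.7], [14.4, 4.4, -7.4, 1.571, 0.7], [14.4, 4.4, -7.4, 1.571, 0.7], [14.4, 4.4, -7.4, 1.571, 0.7]]]}}

```text
time_s: 8.55
ee_pos: [453.4, -127.8, 190.2]
ee_rot: [180.0, 0.0, 2.7]
force: [-0.1, 0.2, 0.3]
gripper_width: 64.0
gripper_force: 0.0
```

```bash
python3 - <<'E'
from h import *
b=grab_frame("scene");a=grab_frame("top")
o=np.zeros((600,800,3),np.uint8)
o[:,:500]=cv2.resize(b[150:270,270:370],(500,600),interpolation=cv2.INTER_CUBIC);o[:300,500:]=cv2.resize(a[160:260,260:360],(300,300),interpolation=cv2.INTER_CUBIC)
cv2.imwrite("pics/p9.png",o);s=state();print(s["ee_pos"],s["ee_rot"],s["force"],s["gripper_width"])
for h in(168,135): print(proj("scene",[*s["ee_pos"][:2],h]))
E
```

```text
[ 453.6471793  -127.79147494  190.45122699] [ 1.79985154e+02 -2.49939262e-02  2.70693635e+00] [ 0.03399628  0.23945947 -0.73361279] 63.69011510078164
[[317.26103958 195.3735048 ]]
[[316.77033232 205.92310297]]
```

View pics/p9.png

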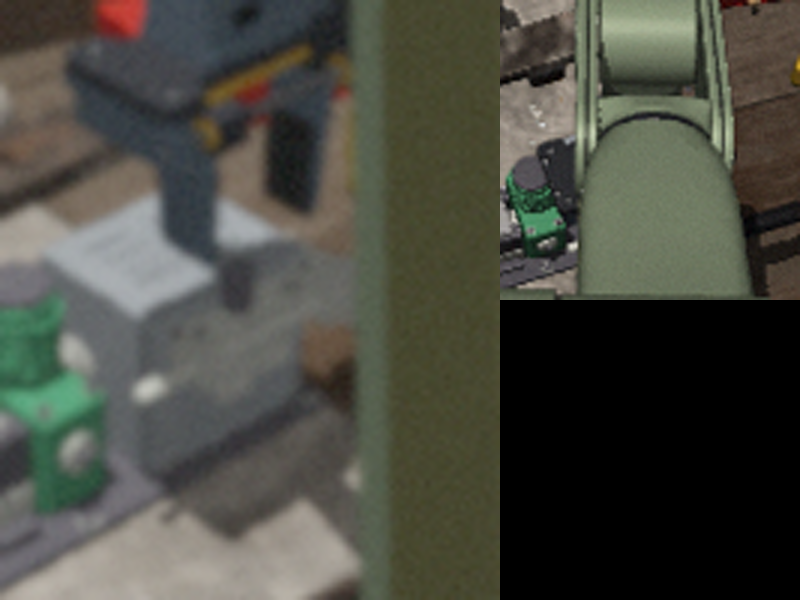

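The knob at crop (237,285) lies right under the mid-point of the fingers, as projected. I'll descend 5 cm and close.

Request:
{"api": "step_arm", "payload": {"plan": [[[0, 0, 1.3, 0, 0.7], [0, 0, 2.5, 0, 0.7], [0, 0, 3.8, 0, 0.7], [0, 0, 5, 0, 0.7], [0, 0, 5, 0, 0.7], [0, 0, 5, 0, 0], [0, 0, 5, 0, 0], [0, 0, 5, 0, 0], [0, 0, 5, 0, 0], [0, 0, 5, 0, 0], [0, 0, 5, 0, 0], [0, 0, 5, 0, 0]]], "newtons": 15}}

```text
time_s: 10.15
ee_pos: [453.6, -127.9, 140.4]
ee_rot: [180.0, -0.0, 2.7]
force: [0.3, -1.5, 0.8]
gripper_width: 17.5
gripper_force: 15.0
```

Request:
{"api": "step_arm", "payload": {"plan": [[[0, 0.4, 0, 0, 0], [0, 0.9, 0, 0, 0], [0, 1.4, 0, 0, 0], [0, 1.9, 0, 0, 0], [0, 2.4, 0, 0, 0], [0, 2.9, 0, 0, 0], [0, 3.4, 0, 0, 0], [0, 3.8, 0, 0, 0], [0, 4.0, 0, 0, 0], [0, 4.1, 0, 0, 0], [0, 4.1, 0, 0, 0]]], "newtons": 20}}

```text
time_s: 11.52
ee_pos: [455.2, -166.1, 140.3]
ee_rot: [-179.7, 0.0, 2.6]
force: [-1.1, 11.7, 8.3]
gripper_width: 16.8
gripper_force: 20.0
```

Request:
{"api": "step_arm", "payload": {"plan": [[[0, 0.2, 0, 0, 0], [0, 0.4, 0, 0, 0], [0, 0.4, 0, 0, 0], [0, 0.4, 0, 0, 0]]]}}

```text
time_s: 12.02
ee_pos: [455.1, -166.4, 140.2]
ee_rot: [-179.2, 0.0, 2.5]
force: [0.5, 23.5, 11.0]
gripper_width: 16.8
gripper_force: 20.0
```

```bash
python3 - <<'E'
from h import *
s=state();print(s["ee_pos"],s["force"],s["gripper_width"])
E
```

```text
[ 455.14899825 -166.42695255  140.22571723] [ 0.50811511 23.48832996 10.98410617] 16.824514537649833
```

Stopped hard at 38.5 mm of TCP travel, plus about 1 mm moved on closing, which fits the end stop. I'll release, rise and go over the blank. From there I'll check the knob's position in the images numerically.

Request:
{"api": "step_arm", "payload": {"plan": [[[0, -0.3, 0, 0, 0], [0, -0.3, 0, 0, 0.7], [0, -0.3, 0, 0, 0.7], [0, -0.3, 0, 0, 0.7], [0, -0.3, 0, 0, 0.7], [0, -0.3, -2, 0, 0.7], [0, -0.3, -5, 0, 0.7], [0.5, -3, -9, 0, 0.7], [1, -6, -9, -0.15, 1], [1.6, -9, -9, -0.3, 1], [2.4, -12, -9, -0.47, 1], [3, -15, -9, -0.64, 1], [3.6, -18, -9, -0.8, 1], [4.3, -21, -9, -0.97, 1], [5, -24, -9, -1.13, 1], [5.6, -27, -9, -1.3, 1], [6.3, -30, -9, -1.46, 1], [7, -33.4, -7, -1.571, 1], [7, -33.4, -4, -1.571, 1], [7, -33.4, -4, -1.571, 1]]]}}

```text
time_s: 14.52
ee_pos: [508.5, 164.1, 178.1]
ee_rot: [-179.7, 0.1, 92.7]
force: [0.2, 0.5, 0.4]
gripper_width: 91.3
gripper_force: 0.0
```

```bash
python3 - <<'E'
from h import *
s=state();print(s["ee_pos"],s["ee_rot"],s["force"],s["gripper_width"])
b=grab_frame("scene");a=grab_frame("top");cv2.imwrite("pics/s_b.png",b);cv2.imwrite("pics/t_b.png",a)
g=cv2.cvtColor(b,cv2.COLOR_BGR2GRAY)
Pn=P+[2.5,0,0]
for y in(-82,-122):print(y,proj("scene",F(Pn,(-70,y,132))),proj("top",F(Pn,(-70,y,132))))
print(g[192:216:2,306:352:2])
E
```

```text
[508.45992696 164.07733434 178.10459585] [-1.79696646e+02  9.78925051e-02  9.27237718e+01] [0.19018186 0.4656054  0.39753202] 91.28822634759281
-82 [[316.64297916 206.86896658]] [[303.00245885 231.05141488]]
-122 [[327.36195999 201.26164373]] [[314.87696817 227.29662915]]
[[169 173 165 170 172 168 145 115 107 107 109 106 105  89  79  84  81  77
   79  84  80  81  82]
 [163 164 171 175 172 172 167 127 106 106 105 107 107  90  82  81  80  81
   80  83  78  80  81]
 [170 174 174 168 169 167 168 141 107 109 107 109 105  96  81  79  80  83
   81  83  80  79  81]
 [174 171 167 164 160 163 169 152 111 108 105 109 106 101  81  82  81  83
   81  79  81  79  80]
 [168 167 164 165 167 171 172 155 115 108 106 106 108 101  81  78  79  82
   81  81  79  80  80]
 [164 167 170 169 171 170 169 164 123 107 109 104 107 106  87  79  79  82
   79  80  81  81  79]
 [167 170 170 173 171 170 170 161 123 107 106 105 106 108  92  77  83  82
   79  83  84  83  82]
 [171 172 171 170 171 166 155 149 132 108 107 107 107 105 100  83  83  79
   80  78  79  78  83]
 [172 172 170 166 155 160 167 159 124 109 105 109 107 105 102  84  79  82
   78  79  80  81  81]
 [172 167 154 145 149 165 145 116 105 105 107 105 108 106 104  82  78  79
   83  83  82  81  81]
 [161 148 144 139 125 111 108 110 121 116 108 107 106 103 105  93  81  79
   82  81  79  80  81]
 [146 156 138 112 106 107 120 148 177 155 110 110 106 105 106  95  75  80
   82  81  78  79  80]]
```

```bash
python3 - <<'E'
from h import *
a=cv2.imread("pics/t_b.png");g=cv2.cvtColor(a,cv2.COLOR_BGR2GRAY);o=cv2.cvtColor(cv2.imread("pics/top0.png"),cv2.COLOR_BGR2GRAY)
print(g[222:238,296:326]);print("before");print(o[222:238,296:326])
E
```

```text
[[150 149 147 151 150 148 147 148 147 147 149 146 149 144 145 149 147 152
  149 150 156 152 145 136 129  97  59 117 206  92]
 [149 148 147 151 146 148 147 152 146 149 148 146 149 145 145 151 150 158
  150 149 138 118  89  96 111  94  61  77 167 174]
 [153 148 147 152 146 145 147 148 145 148 145 151 148 151 151 149 131 111
   98  79  94 142 174 167  86  64  37  62 122 189]
 [149 150 145 146 146 148 148 151 152 149 151 153 148 140 131 104  67  80
   81  74  70  93  99 123 180 124  79  47  89 161]
 [151 150 148 150 148 147 149 153 153 145 139 121  90  76 112 119  57  75
   88  78  71  47  51  80 169 194 159  30  70 137]
 [151 146 151 154 150 149 138 133 119  96  96 121 162 167 171  93  58  85
   93  91  72  38  41  58 121 203 182  88  59  88]
 [156 155 146 140 134 110  77  91 121 160 157 165 106  96  96  56  38  63
   78  74  49  35  45  47  93 164 194 178 169 162]
 [141 136 102  65 109 147 169 189 132  92  91  90  59  52  55  47  24  34
   44  36  24  28  40  80 128 148 197 197 203 186]
 [ 75 117 151 195 214 128  87 111  73  56  54  60  60  57  57  46  31  26
   26  26  24  41 105 185 
[... 2208 characters left out ...]
 33  40  99 161 170 190
  210 206 194 183 170 140  99  78  79  86  57  44]
 [ 40  50  57  47  54  36  27  34  31  20  27  90 173 176 191 208 203 190
  182 166 138 102  77  65  50  44  57  52  37  27]
 [ 92  47  54  45  38  34  34  19  21  32  65  80 146 205 184 178 158 129
   90  75  65  43  36  32  37  48  45  43  37  34]
 [158  30  30  36  77 101  30  32  46  76  84  78 105 160 127  87  79  73
   45  41  37  28  38  41  36  56  55  44  46  63]
 [175 129 179 167 186 188  53  50  64  82  83  71  58  69  66  51  46  42
   38  35  29  48  66  27  30  34  39  30  33  46]
 [179 153 213 208 193 178 132  63  64  58  52  42  40  38  35  38  28  32
   35  32  27  46  79  57  27  27  43  54  60  60]]
```

The knob moved about 11.3 px, against 11.9 px expected for 40 mm, and it met a hard stop, so the bolt is home. Next I'll go down and grip the blank's end.

Request:
{"api": "step_arm", "payload": {"plan": [[[0, 0, 2.5, 0, 1], [0, 0, 5, 0, 1], [0, 0, 7.5, 0, 1], [0, 0, 10, 0, 1], [0, 0, 12, 0, 1], [0, 0, 13.3, 0, 1], [0, 0, 13.3, 0, 1], [0, 0, 13.3, 0, 0], [0, 0, 13.3, 0, 0], [0, 0, 13.3, 0, 0], [0, 0, 13.3, 0, 0], [0, 0, 13.3, 0, 0]]], "newtons": 25}}

```text
time_s: 16.12
ee_pos: [510.5, 164.6, 47.5]
ee_rot: [179.9, -0.0, 92.7]
force: [1.0, 0.8, 0.3]
gripper_width: 49.5
gripper_force: 25.0
```

Request:
{"api": "step_arm", "payload": {"plan": [[[0.5, 0, 0, 0, 0], [1, 0, 0, 0, 0], [1.5, 0, 0, 0, 0], [2, 0, 0, 0, 0], [2.5, 0, 0, 0, 0], [3, 0, 0, 0, 0], [3.5, 0, 0, 0, 0], [3.7, 0, 0, 0, 0], [3.7, 0, 0, 0, 0]]]}}

```text
time_s: 17.25
ee_pos: [508.1, 200.1, 47.4]
ee_rot: [-180.0, 0.1, 92.7]
force: [0.3, -3.8, 2.0]
gripper_width: 50.0
gripper_force: 24.9
```

Request:
{"api": "step_arm", "payload": {"plan": [[[0, 0, 0, 0, 0.75], [0, 0, 0, 0, 0.75], [0, 0, 0, 0, 0.75], [-1.3, 0, -0.3, 0, 0.75], [-2.7, 0, -0.65, 0, 0.75], [-4, 0, -0.65, 0, 0.75], [-4, 0, -0.65, 0, 0.75], [-4, 0, -0.65, 0, 0], [-4, 0, -0.65, 0, 0], [-4, 0, -0.65, 0, 0], [-4, 0, -0.65, 0, 0], [-4, 0, -0.65, 0, 0]]], "newtons": 30}}

```text
time_s: 18.75
ee_pos: [510.2, 161.7, 53.7]
ee_rot: [180.0, -0.0, 92.7]
force: [0.1, 0.3, -1.1]
gripper_width: 49.6
gripper_force: 30.0
```

```bash
python3 - <<'E'
from h import *
s=state();print(s["ee_pos"],s["force"],s["gripper_width"])
Pn=P+[1,0,0]
a=grab_frame("scene");b=grab_frame("top");cv2.imwrite("pics/s_c.png",a);cv2.imwrite("pics/t_c.png",b)
E
```

```text
[510.20888177 161.68777715  53.68554652] [ 0.06771013  0.25277498 -1.09804811] 49.6488735298101
```

Request:
{"api": "step_arm", "payload": {"plan": [[[0.6, 0, 0, 0, 0], [1.2, 0, 0, 0, 0], [1.8, 0, 0, 0, 0], [2.4, 0, 0, 0, 0], [3, 0, 0, 0, 0], [3.6, 0, 0, 0, 0], [4.2, 0, 0, 0, 0], [4.8, 0, 0, 0, 0], [5.4, 0, 0, 0, 0], [6, 0, 0, 0, 0], [6.6, 0, 0, 0, 0], [7.2, 0, 0, 0, 0], [7.2, 0, 0, 0, 0], [7.2, 0, 0, 0, 0]]], "newtons": 35}}

```text
time_s: 20.6
ee_pos: [506.5, 233.3, 53.7]
ee_rot: [-180.0, 0.0, 92.7]
force: [0.2, 0.3, -2.3]
gripper_width: 49.7
gripper_force: 35.0
```

Request:
{"api": "step_arm", "payload": {"plan": [[[0, 0, -1.5, 0, 0], [0, 0, -3.5, 0, 0], [1.5, -0.4, -4, -0.01, 0], [3, -0.9, -4, -0.02, 0], [5, -1.4, -4, -0.03, 0], [7, -2, -4, -0.04, 0], [9, -2.5, -4, -0.05, 0], [11, -3, -4, -0.06, 0], [12.6, -3.5, -4, -0.07, 0], [12.6, -3.5, -3, -0.07, 0], [12.6, -3.5, -1.5, -0.07, 0], [12.6, -3.5, 0, -0.07, 0], [12.6, -3.5, 1, -0.07, 0], [12.6, -3.5, 1, -0.07, 0]]]}}

```text
time_s: 22.35
ee_pos: [465.4, 356.8, 42.4]
ee_rot: [-179.9, 0.1, 96.7]
force: [0.5, -0.5, -1.9]
gripper_width: 49.3
gripper_force: 35.0
```

```bash
python3 - <<'E'
from h import *
s=state();print(s["ee_pos"],s["ee_rot"],s["force"],s["gripper_width"])
a=grab_frame("scene");b=grab_frame("top")
o=np.zeros((600,800,3),np.uint8)
o[:,:400]=cv2.resize(a[180:380,70:350],(400,600)) if 0 else cv2.resize(a[170:380,80:220],(400,600),interpolation=cv2.INTER_CUBIC)
o[:300,400:]=cv2.resize(b[165:270,205:345],(400,300),interpolation=cv2.INTER_CUBIC)
o[300:,400:]=cv2.resize(a[150:290,200:350],(400,300),interpolation=cv2.INTER_CUBIC)
cv2.imwrite("pics/p10.png",o)
E
```

```text
[465.38823999 356.75834125  42.44877091] [-1.79877276e+02  7.86259834e-02  9.66703729e+01] [ 0.48753976 -0.45150087 -1.91068069] 49.30428722838358
```

View pics/p10.png

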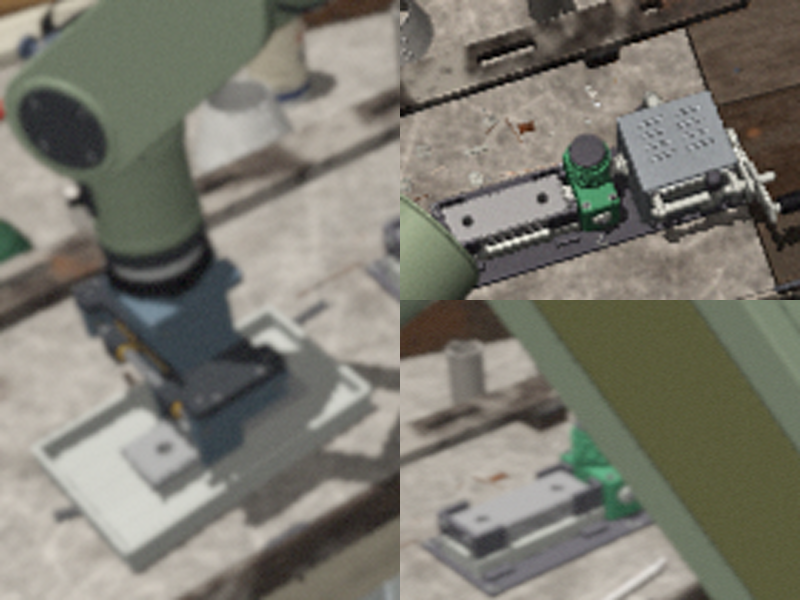

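The stack has dropped flat, with the gate clear. The bolt sits through the lug and handle in the top crop at about (745,180), and the blank hangs level inside the tray at (160,450). I'll lower it and release.

Request:
{"api": "step_arm", "payload": {"plan": [[[0, 0, 0.4, 0, 0], [0, 0, 0.8, 0, 0], [0, 0, 0.95, 0, 0], [0, 0, 0.95, 0, 0], [0, 0, 0.95, 0, 0.66], [0, 0, 0.95, 0, 0.66], [0, 0, 0.95, 0, 0.66], [0, 0, 0.95, 0, 0.66], [0, 0, -1, 0, 0.66], [0, 0, -4, 0, 0.66], [0, 0, -8, 0, 0.66], [0, 0, -13, 0, 0.66], [0, 0, -16, 0, 0.66], [-3, -5, -16, 0, 0.66], [-6, -10, -16, 0, 0.66], [-6, -10, -16, 0, 0.66]]]}}

```text
time_s: 24.45
ee_pos: [369.6, 283.4, 203.3]
ee_rot: [-179.8, 0.1, 96.7]
force: [0.3, 0.4, 0.2]
gripper_width: 60.0
gripper_force: 0.0
```

```bash
python3 - <<'E'
from h import *
s=state();print(s["ee_pos"],s["force"],s["gripper_width"])
b=grab_frame("scene");a=grab_frame("top")
# blank in the tray (darker/neutral vs. tray floor): count via holes/edges
for n,im in(("scene",b),("top",a)):
    g=cv2.cvtColor(im,cv2.COLOR_BGR2GRAY).astype(int)
    for q in[(x,y) for x in(-45,-15,15,45) for y in(-85,-55,0,55,85)]:
        w=F((468,345,np.radians(6.7)),(*q,12));u=proj(n,w)[0].round().astype(int)
        print(n if q==(-45,-85) else "",q,g[u[1],u[0]],end=" ")
    print()
E
```

```text
[369.6048932 283.3984859 203.327235 ] [0.26662605 0.37383592 0.17050479] 60.04247067106863
scene (-45, -85) 105  (-45, -55) 198  (-45, 0) 201  (-45, 55) 202  (-45, 85) 201  (-15, -85) 201  (-15, -55) 164  (-15, 0) 165  (-15, 55) 170  (-15, 85) 205  (15, -85) 203  (15, -55) 173  (15, 0) 173  (15, 55) 174  (15, 85) 199  (45, -85) 203  (45, -55) 202  (45, 0) 202  (45, 55) 201  (45, 85) 201 
top (-45, -85) 136  (-45, -55) 132  (-45, 0) 48  (-45, 55) 217  (-45, 85) 217  (-15, -85) 137  (-15, -55) 130  (-15, 0) 83  (-15, 55) 177  (-15, 85) 215  (15, -85) 131  (15, -55) 134  (15, 0) 98  (15, 55) 173  (15, 85) 201  (45, -85) 30  (45, -55) 130  (45, 0) 45  (45, 55) 47  (45, 85) 202
```

The blank lies flat and centred in the tray. One last numeric check on the bolt before handing in.

```bash
python3 - <<'E'
from h import *
o=cv2.imread("pics/top0.png",0).astype(np.float32);n=cv2.imread("pics/t_b.png",0).astype(np.float32)
k=lambda im:cv2.resize(im,None,fx=4,fy=4,interpolation=cv2.INTER_CUBIC)
O,N=k(o),k(n); t=O[225*4:232*4,300*4:308*4]
r=cv2.matchTemplate(N[215*4:240*4,303*4:328*4],t,cv2.TM_CCOEFF_NORMED);_,m,_,l=cv2.minMaxLoc(r)
print(m,np.array(l)/4+[303-300,215-225])
b=grab_frame("scene");g=cv2.cvtColor(b,cv2.COLOR_BGR2GRAY).astype(np.float32);s=cv2.imread("pics/scene0.png",0).astype(np.float32)
t=k(s)[199*4:211*4,313*4:322*4]
r=cv2.matchTemplate(k(g)[190*4:215*4,310*4:345*4],t,cv2.TM_CCOEFF_NORMED);_,m,_,l=cv2.minMaxLoc(r);print(m,np.array(l)/4+[310-313,190-199])
E
```

```text
0.9078739285469055 [10.75 -3.5 ]
0.8056491017341614 [23.    2.75]
```

The bolt's image shift suggests 38–39 mm. Time is plentiful, so I'll push the bolt once more, more firmly, to be sure it is fully home.

Request:
{"api": "step_arm", "payload": {"plan": [[[-3, 0.2, -2, 0.1, 0.7], [-6, 0.4, -2, 0.2, 0.7], [-9, 0.6, -2, 0.3, 0.7], [-12, 0.8, -2, 0.4, 0.7], [-15, 1, -2, 0.5, 0.7], [-18, 1.2, -2, 0.6, 0.7], [-21, 1.4, -2, 0.7, 0.7], [-24, 1.7, -2, 0.8, 0.7], [-27, 1.9, -2, 0.95, 0.7], [-30, 2.1, -2, 1.1, 0.7], [-33, 2.3, -2, 1.25, 0.7], [-36, 2.5, -2, 1.4, 0.7], [-39, 2.7, -1, 1.5, 0.7], [-42, 2.9, 0, 1.6, 0.7], [-45, 3.1, 1, 1.641, 0.7], [-45.7, 3.2, 1.3, 1.641, 0.7], [-45.7, 3.2, 1.3, 1.641, 0.7], [-45.7, 3.2, 1.3, 1.641, 0.7]]]}}

```text
time_s: 26.85
ee_pos: [459.0, -163.2, 191.0]
ee_rot: [-180.0, -0.0, 2.7]
force: [0.5, -0.3, -0.4]
gripper_width: 63.8
gripper_force: 0.0
```

Request:
{"api": "step_arm", "payload": {"plan": [[[-0.4, 0.3, 0, 0, 0.7], [-0.4, 0.3, 1.5, 0, 0.7], [-0.4, 0.3, 3, 0, 0.7], [-0.4, 0.3, 4.3, 0, 0.7], [-0.4, 0.3, 5.2, 0, 0.7], [-0.4, 0.3, 5.2, 0, 0.7], [-0.4, 0.3, 5.2, 0, 0], [-0.4, 0.3, 5.2, 0, 0], [-0.4, 0.3, 5.2, 0, 0], [-0.4, 0.3, 5.2, 0, 0], [-0.4, 0.3, 5.2, 0, 0], [-0.4, 0.3, 5.2, 0, 0]]], "newtons": 15}}

```text
time_s: 28.35
ee_pos: [454.7, -165.9, 138.9]
ee_rot: [-179.9, -0.0, 2.6]
force: [0.8, 5.3, 2.0]
gripper_width: 17.0
gripper_force: 15.0
```

Request:
{"api": "step_arm", "payload": {"plan": [[[0, 0.2, 0, 0, 0], [0, 0.4, 0, 0, 0], [0, 0.6, 0, 0, 0], [0, 0.8, 0, 0, 0], [0, 0.8, 0, 0, 0]]], "newtons": 25}}

```text
time_s: 28.98
ee_pos: [454.6, -166.6, 138.7]
ee_rot: [-179.0, 0.0, 2.4]
force: [1.8, 29.6, 8.5]
gripper_width: 16.9
gripper_force: 25.0
```

Same hard stop at 30 N, so the bolt is home. I'll release and retreat.

Request:
{"api": "step_arm", "payload": {"plan": [[[0, -0.6, 0, 0, 0], [0, -0.6, 0, 0, 0.7], [0, -0.6, 0, 0, 0.7], [0, -0.6, 0, 0, 0.7], [0, -0.6, 0, 0, 0.7], [0, -0.6, -2, 0, 0.7], [0, -0.6, -5, 0, 0.7], [0, -0.6, -9, 0, 0.7], [0, -0.6, -13, 0, 0.7], [-3, -0.6, -14, 0, 0.7], [-6, -0.6, -14, 0, 0.7], [-6, -0.6, -14, 0, 0.7], [-6, -0.6, -14, 0, 0.7]]]}}

```text
time_s: 30.6
ee_pos: [395.5, -172.1, 278.8]
ee_rot: [180.0, -0.1, 2.7]
force: [0.0, 0.0, 0.1]
gripper_width: 63.9
gripper_force: 0.0
```

```bash
python3 - <<'E'
from workcell import *
s=state();print(s["ee_pos"],s["force"],s["time_s"]);print(job_done())
E
```

```text
[ 395.51984331 -172.09250067  278.83753123] [0.02396124 0.02585984 0.10288413] 30.6
the job is handed in; nothing more can be done
None
```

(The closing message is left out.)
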